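# Count along the sorter's rail and push the box into the third gap

### The arm

A 7-joint arm with a two-finger parallel gripper is mounted at the origin on the work surface; the furniture and walls round the work are solid. World frame = base frame: x ahead of the robot, y to its left, z up, the work surface at z = 0. Lengths are in m, angles in rad, forces in N, time in s.
With the tool pointing down it reaches from about 0.35 to 0.9 m from the base axis. Payload 8.1 kg.
Tool frame: the origin (TCP) lies at the very end of the fingers, on their centre line; the grasp point (between the pads) lies 19 mm behind it; z points along the fingers, y is the direction in which the jaws open and shut (so a half turn about z gives the same grasp; the last joint's range is limited). The gripper opens to 92 mm and grips with 3 to 60 N. Pads are 19 mm wide; open, the fingers measure 130 mm over their backs; the gripper's body (75 mm by 190 mm) begins 47 mm behind the grasp point.
Start: joints at [1.057, 0.434, 0.025, 1.573, -0.012, 1.134, -0.075], TCP at [0.25, -0.573, 0.227] pointing down, gripper open.
Joint ranges: [-2.62, 2.62], [-0.44, 2.09], [-1.27, 1.32], [0.08, 2.57], [-1.32, 4.46], [0.12, 2], [-2.74, 2.74]. Speed limits (rad/s): [2.22, 2.22, 3.01, 3.01, 3.14, 3.14, 3.14].

### API

Orientations are given as a rotation vector (axis times angle).
In Python, from cell import observe, get_image, sign_off gives the robot as it stands.
- The arm moves only by the tool arm_command, never from a script. Its argument "deltas" is a list of rows, each an object with "xyz": the shift along the tool's x, y, z in cm, a list of three; "turn": the turn about the tool's z in degrees; "jaw": the closure in counts, from 0 (fully open) to 255 (shut). A call has 1 to 5 rows; each row is the pose to reach, as a shift and turn from the pose measured when the call began, along the tool's axes at that moment; what a row does not reach only later rows make up. A row lasts 1/12 s, in which the tool goes at most 41.7 mm and 7.16 degrees, less where a joint would pass 70% of its speed; a pose out of reach is approached as far as the arm can. A call with a gripper value outside its range is refused whole. The fingers move at their own pace and stop on an object; "force" is the grip in N (left out, the last holds). Time passes only in rows, so rows that repeat a pose let the fingers close. It gives the time, the measured TCP pose, the force and the opening at its end, in the units of the state.
- observe(): the state, without advancing time (a new reading comes with each control period).
- get_image(name): name is "scene" or "top" or "wrist"; returns a dict with "frame" (480x640x3 uint8, red, green, blue), "depth" (480x640 float32, m along the optical axis (not along the pixel's ray), 0 where there is no reading), "camera_matrix" (3x3 intrinsics, pixels), "cam_to_world" (4x4, takes a point from camera to world coordinates). Camera axes: x right, y up, looking along -z (the intrinsics and any distortion apply to the point x, -y, -z); pixel columns grow to the right and rows downward; lengths in m; the calibration is good to about 2 mm. A picture is of the moment at which its call begins.
- sign_off(): hands the job in, once; it reports no verdict.
The state is a dict: "clock": time; "joints": joint angles; "dq": joint speeds; "joint_efforts": joint torques, N m; "position": TCP position; "ee_rot": TCP orientation; "force": force on the tool from outside, world axes, zero at the start; "ft_torque": the same for the moment, N m; "width": opening from 0.0 (shut) to 1.0 (fully open).
Only numpy, scipy, OpenCV 4.12 (cv2) and the standard library are available. Lean on these libraries where they do the work, as an engineer would, in place of code of your own. Each camera call takes 0.05 s, during which the arm holds its last target.

### The job

Count the gaps of the desk sorter from the left with a fingertip (or the shut fingers): touch down lightly on the rail over the middle of the first gap and run along the rail over the second to the third. Then gently push the lidded box across the desk into that third gap, straight and fully home against the back stop, and leave it. Only push the box, never pinch it, pick it up or tip it, and leave the stapler, the eraser and the glue stick alone.

Things in the scene. Friction and masses are not known exactly. Their poses are not given: they have to be found in the camera images.
- sorter: Fixed grey steel desk sorter, 390 mm wide: five dividers (6 mm thick, 100 deep, 61 high) at 96 mm spacing leave four 90 mm gaps, open at the front (robot side) and below (the desk is the floor). Origin on the desk under its centre; +x to the back, +y left along the row. Gap centres y = +144 (first), +48, -48 (third), -144; fronts x = -50; back stop's inner face x = +45, 40 mm high.
- third_gap (a point): Middle of the mouth of the third gap from the left, on the desk between the front edges of its two dividers; axes as the sorter's (x into the gap). The gap is empty.
- rail_mid (a point): Middle of the top face of the straight aluminium rail that runs along the sorter's y, above the dividers, at sorter x = +10; 14 mm wide, 394 mm long, top 81 mm and underside 69 mm above the desk. The rail is sprung: it gives straight down from about 2 N, is fully down after 6 mm at about 5 N, and rigid from there.
- lid_box: Loose cream wooden box, lid shut and fixed, upright before the sorter, 0.2-0.42 kg. 113 mm along its y, 68 along its x, 55 high; at -x a lip (30 mm wide, 46-53 mm up) reaches 39 mm from the centre, at +x small hinges 38. Origin: centre of underside. Starts with +y end to the robot, +x side left, up to 7 cm off the third gap's line. Home, its near end stands about 17 mm proud of the dividers.
- stapler: Bystander: loose stapler, 130 x 34 x 48 mm, lying in the fourth gap with its length into the gap. Origin at the centre of its underside.
- eraser: Bystander: loose eraser, 52 x 21 x 12 mm, in the first gap. Origin at the centre of its underside.
- glue_stick: Bystander: loose glue stick, 24 mm diameter, 92 mm high, standing on the desk to the left of the lidded box, in front of the sorter. Origin at the centre of its underside.
- rail_1: The piece of the rail over the middle of the first gap (the leftmost), 36 mm long along the rail, flush with the rest of it. Origin at its centre, 6 mm below the top face; axes as the sorter's.
- rail_12: The piece of the rail over the divider between the first and second gaps, 24 mm long along the rail, flush with the rest of it. Origin at its centre, 6 mm below the top face; axes as the sorter's.
- rail_2: The piece of the rail over the middle of the second gap, 36 mm long along the rail, flush with the rest of it. Origin at its centre, 6 mm below the top face; axes as the sorter's.
- rail_23: The piece of the rail over the divider between the second and third gaps, 24 mm long along the rail, flush with the rest of it. Origin at its centre, 6 mm below the top face; axes as the sorter's.
- rail_3: The piece of the rail over the middle of the third gap, 36 mm long along the rail, flush with the rest of it. Origin at its centre, 6 mm below the top face; axes as the sorter's.
There are look-alikes about, which are no part of the job. Of the things like the lid_box, leave any that is green or red; of the rest the larger one is meant.

How it is judged:
On the way, in this order (a step that is already met when the one before it is completed fails the run):
1. a finger touches the rail over the first gap (contact force between the fingers and rail_1 above 0.2 N), for 0.05 s.
2. it touches the rail between the first and second gaps (contact force between the fingers and rail_12 above 0.2 N), for 0.05 s.
3. it touches the rail over the second gap (contact force between the fingers and rail_2 above 0.2 N), for 0.05 s.
4. it touches the rail between the second and third gaps (contact force between the fingers and rail_23 above 0.2 N), for 0.05 s.
5. it touches the rail over the third gap (contact force between the fingers and rail_3 above 0.2 N), for 0.05 s.
6. the box is pushed fully home in the third gap (x of lid_box in the frame of sorter between -0.019 and 0 m and y of lid_box in the frame of sorter between -0.064 and -0.032 m and angle between the y axis of lid_box and the x axis of sorter, either way round below 0.15 rad and angle between lid_box's own z axis and vertical below 0.05 rad and height (world z) of lid_box below 0.005 m), for 0.2 s.
At the end, for the whole second after the job is handed in: The lidded box rests on the desk in the third gap: its centre within 16 mm of the gap's centre line, its far end within about 8 mm of the back stop, lengthwise in the gap within 0.15 rad, upright and at rest (all of step 6 and linear speed of lid_box below 0.01 m/s); the robot touches nothing.
It fails at once if the box is lifted or tipped (height (world z) of lid_box above 0.012 m or angle between lid_box's own z axis and vertical above 0.25 rad).
It fails at once if the box is pinched between the fingers or pushed roughly (over 36 N) (contact force between the fingers and lid_box above 36 N).
It fails at once if the rail is pressed hard (over 30 N) (contact force between the fingers and rail_1 above 30 N or contact force between the fingers and rail_12 above 30 N or contact force between the fingers and rail_2 above 30 N or contact force between the fingers and rail_23 above 30 N or contact force between the fingers and rail_3 above 30 N).
It fails at once if the stapler, the eraser or the glue stick is shifted by 20 mm or the glue stick knocked over (distance of any of stapler, eraser, glue_stick from where it was at the start of the episode above 0.02 m or angle between glue_stick's own z axis and vertical above 0.4 rad).
It also fails if it takes over 67 s, if anything falls off the work surface, if the arm or the gripper's body presses on something with over 40 N, if the wrist force passes 120 N, or if a joint passes its speed limit or range.

## Working session

There is one attempt and no reset: what is moved stays moved. The work goes in short steps, Python scripts to look and compute and a tool call to move; the robot and the scene stay as the last step left them, time stands still between calls to the robot, and variables do not carry over. Pictures are saved under pics/ and viewed, and the job is handed in when it is done.

Besides the shell and the picture viewer there is one more tool, called after ">>>" in YAML: its name, and indented under it one key for each argument. arm_command: Moves the arm, as the interface text tells. Its arguments: {"type":"object","properties":{"deltas":{"type":"array","items":{"type":"object","properties":{"xyz":{"type":"array","items":{"type":"number"}},"turn":{"type":"number"},"jaw":{"type":"number"}}}},"force":{"type":"number"}},"required":["deltas"]}

```bash
mkdir -p pics; ls; cat > h.py <<'E'
import numpy as np, cv2
from cell import observe, get_image, sign_off
def snap(name, f):
    d=get_image(name); np.savez(''+f+'.npz',**d); cv2.imwrite('pics/'+f+'.png',d['frame'][:,:,::-1]); return d
def world(d,u,v,z=None):
    K=np.array(d['camera_matrix']);T=np.array(d['cam_to_world'])
    r=np.array([(u-K[0,2])/K[0,0],-(v-K[1,2])/K[1,1],-1.0])
    if z is None:
        p=r*d['depth'][int(v),int(u)]; return T[:3,:3]@p+T[:3,3]
    w=T[:3,:3]@r; return T[:3,3]+w*(z-T[2,3])/w[2]
E
python3 - <<'E'
from h import *
print(observe())
for n in('scene','top'):
    d=snap(n,n+'0'); print(d['camera_matrix'],d['cam_to_world'],{k:v for k,v in d.items() if k not in('frame','depth','camera_matrix','cam_to_world')})
E
```

```text
pics
{'clock': 0.0, 'joints': array([ 1.0573675 ,  0.4352258 ,  0.02498114,  1.57406594, -0.01163633,
        1.1340482 , -0.07511936]), 'dq': array([-1.57277591e-03,  9.32381516e-04, -1.47117873e-04, -1.54628762e-03,
        1.24605237e-03,  1.59014580e-03, -1.98248726e-05]), 'joint_efforts': array([-2.09782270e-04, -6.67854452e+01,  9.84803326e-01, -3.14469266e+01,
       -6.05525309e-02,  4.28030721e-02,  1.89388270e-04]), 'position': array([ 0.24935429, -0.57254164,  0.22595538]), 'ee_rot': array([-3.07407290e+00, -6.40313819e-01,  6.89319317e-04]), 'force': array([-0.84248804,  0.62014496, -0.04533787]), 'ft_torque': array([-0.00211744, -0.01358593, -0.08983974]), 'width': 0.998638162360968}
[[496.99086122   0.         313.43828483]
 [  0.         496.99086122 240.48810198]
 [  0.           0.           1.        ]] [[-0.65887669  0.45315537 -0.60044293 -0.06461156]
 [-0.75220898 -0.3884522   0.53224669  0.46176623]
 [ 0.00794707  0.80234351  0.59680964  0.64523032]
 [ 0.          0.          0.          1.        ]] {}
[[482.65860387   0.         319.18006718]
 [  0.         482.65860387 238.48019507]
 [  0.           0.           1.        ]] [[-0.02530875  0.98695446 -0.15899798  0.36473312]
 [-0.99966045 -0.02597268 -0.00209874 -0.06162117]
 [-0.00620096  0.15889087  0.98727668  0.96013897]
 [ 0.          0.          0.          1.        ]] {}
```

View pics/top0.png

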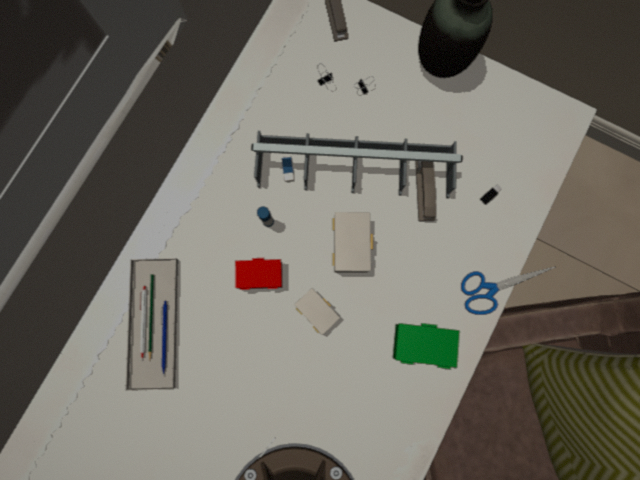

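View pics/scene0.png

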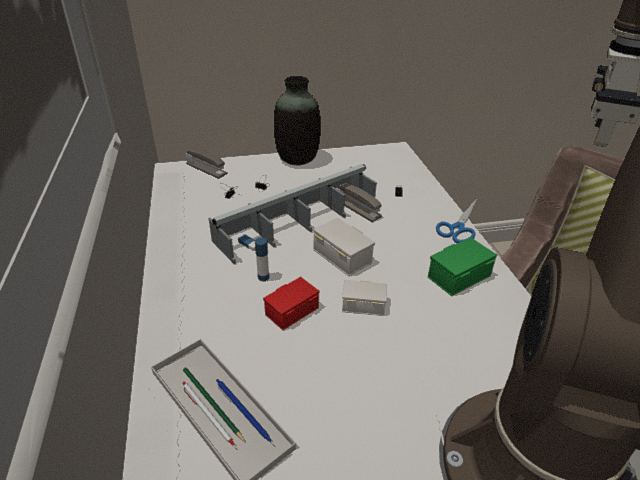

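Candidates like the box are: large cream (352,242), small cream (318,311), red (259,274) and green (427,345), all in the top view. I pick the large cream one. Next I crop it and measure.

```bash
python3 - <<'E'
from h import *
d=dict(np.load('top0.npz'))
f=d['frame']; c=f[110:300,220:500]; cv2.imwrite('pics/crop1.png',cv2.resize(c,None,fx=2.8,fy=2.8,interpolation=cv2.INTER_CUBIC)[:,:,::-1])
H,W=d['depth'].shape
K=d['camera_matrix'];T=d['cam_to_world']
v,u=np.mgrid[0:H,0:W]; D=d['depth']
P=np.stack([(u-K[0,2])/K[0,0]*D,-(v-K[1,2])/K[1,1]*D,-D],-1)@T[:3,:3].T+T[:3,3]
Z=P[...,2]
print('desk z',np.median(Z[200:230,300:330]))
def reg(u0,u1,v0,v1,z0,z1):
    m=np.zeros((H,W),np.uint8); m[v0:v1,u0:u1]=((Z>z0)&(Z<z1))[v0:v1,u0:u1]; 
    n,l,s,_=cv2.connectedComponentsWithStats(m); i=1+np.argmax(s[1:,4]); m=l==i
    q=P[m]; r=cv2.minAreaRect(q[:,:2].astype(np.float32)*1000); print(m.sum(),'z',np.median(q[:,2]),'rect mm',r,'mean',q[:,:2].mean(0)); return q
print('box');reg(325,380,205,280,.047,.065)
print('rail');q=reg(240,475,130,175,.071,.095)
print('glue');reg(250,280,200,230,.06,.11)
print('stapler');reg(410,440,160,225,.03,.065)
print('eraser');reg(280,298,155,185,.006,.03)
print('small');reg(290,345,285,335,.02,.08)
E
```

```text
desk z 0.0002904226048006109
box
2190 z 0.05549367158238455 rect mm ((504.9143981933594, -123.0177230834961), (74.29501342773438, 112.79534149169922), 88.25509643554688) mean [ 0.50391036 -0.12252712]
rail
1862 z 0.08119699796010177 rect mm ((670.8442993164062, -134.41522216796875), (401.3690185546875, 16.408493041992188), 85.1011962890625) mean [ 0.66979107 -0.13590473]
glue
170 z 0.0912303083187384 rect mm ((555.8927001953125, 42.397342681884766), (22.391077041625977, 22.607593536376953), 39.48231887817383) mean [0.55439992 0.04137711]
stapler
747 z 0.04686992129522072 rect mm ((607.1074829101562, -276.3836975097656), (115.01471710205078, 24.551021575927734), 0.5757541060447693) mean [ 0.60424369 -0.27537776]
eraser
251 z 0.012034236027567147 rect mm ((664.8131103515625, 1.1902446746826172), (52.79728317260742, 20.50733184814453), 5.877640247344971) mean [0.66393085 0.00107048]
small
1073 z 0.03827682210672778 rect mm ((374.91900634765625, -52.018638610839844), (77.30209350585938, 53.06352233886719), 43.039974212646484) mean [ 0.37461878 -0.05184721]
```

View pics/crop1.png

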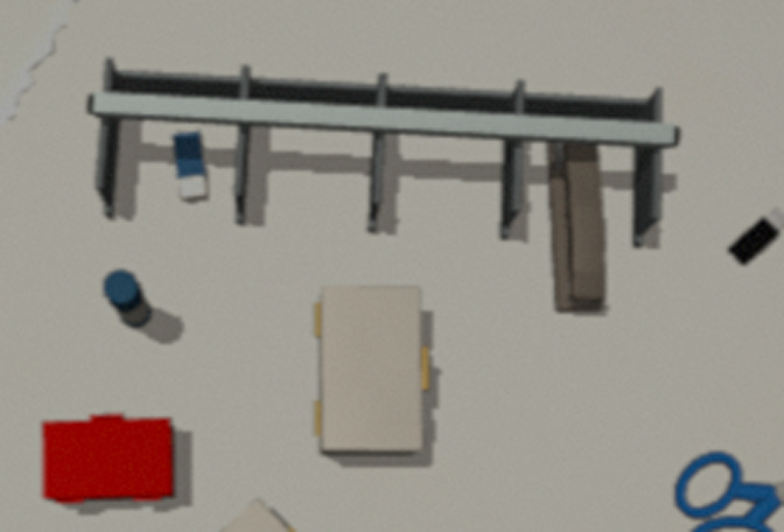

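The crop confirms the choice: an unpainted cream box, 113 x 75 mm, top at 55 mm. Its lip points right (crop 425,367) and the hinges left (318,318 and 318,418). Next I refine the sorter and box axes with line fits, checked in the scene view.

```bash
cat >> h.py <<'E'
def cloud(d):
    K=d['camera_matrix'];T=d['cam_to_world'];D=d['depth'];H,W=D.shape
    v,u=np.mgrid[0:H,0:W]
    return np.stack([(u-K[0,2])/K[0,0]*D,-(v-K[1,2])/K[1,1]*D,-D],-1)@T[:3,:3].T+T[:3,3]
def pick(d,x0,x1,y0,y1,z0,z1):
    P=cloud(d);m=(P[...,0]>x0)&(P[...,0]<x1)&(P[...,1]>y0)&(P[...,1]<y1)&(P[...,2]>z0)&(P[...,2]<z1)
    return P[m]
def axis(q):
    l=cv2.fitLine(q[:,:2].astype(np.float32),cv2.DIST_HUBER,0,.001,.001).ravel()
    a=np.degrees(np.arctan2(l[1],l[0]));t=(q[:,:2]-l[2:])@l[:2]
    n=np.array([-l[1],l[0]]);s=(q[:,:2]-l[2:])@n
    c=l[2:]+l[:2]*(np.percentile(t,.5)+np.percentile(t,99.5))/2+n*(np.percentile(s,2)+np.percentile(s,98))/2
    return a,np.ptp(np.percentile(t,[.5,99.5])),np.ptp(np.percentile(s,[2,98])),c
E
python3 - <<'E'
from h import *
for n in('top0','scene0'):
    d=dict(np.load(n+'.npz'))
    q=pick(d,.63,.72,-.36,.1,.077,.085); print(n,'rail',axis(q),np.median(q[:,2]))
    q=pick(d,.42,.58,-.18,-.07,.0535,.0575); print('boxtop',axis(q),cv2.minAreaRect(q[:,:2].astype(np.float32)*1000))
    q=pick(d,.6,.75,-.07,.03,.0585,.064); print('div12?',q.shape, axis(q) if len(q)>20 else 0)
E
```

```text
top0 rail (np.float32(85.10038), np.float64(0.39623600099197753), np.float64(0.014450276928273987), array([ 0.67085594, -0.13520786])) 0.08147340606513315
boxtop (np.float32(-2.6526504), np.float64(0.11178245144137477), np.float64(0.0659936239389422), array([ 0.50432489, -0.12291806])) ((504.4537048339844, -124.74669647216797), (70.45658111572266, 111.93659973144531), 88.29964447021484)
div12? (102, 3) (np.float32(-4.7000313), np.float64(0.09426424230193989), np.float64(0.005097849474998186), array([ 0.67249843, -0.03860918]))
scene0 rail (np.float32(85.18298), np.float64(0.39759868295354145), np.float64(0.016785506472727845), array([ 0.6687264 , -0.13209964])) 0.08183895483741921
boxtop (np.float32(-0.7325681), np.float64(0.1131715521512225), np.float64(0.06678295619339925), array([ 0.50192302, -0.12042656])) ((502.13446044921875, -122.74755859375), (73.43682098388672, 114.72113800048828), 88.0443344116211)
div12? (64, 3) (np.float32(-3.5829496), np.float64(0.09722156271671929), np.float64(0.007604943156454224), array([ 0.67038665, -0.03633978]))
```

>>> arm_command:
  deltas:
    - {"xyz": [3.4,-2.0,0],"turn": 6,"jaw": 255}
    - {"xyz": [6.8,-4.0,0],"turn": 12,"jaw": 255}
    - {"xyz": [10.2,-6.0,0],"turn": 18,"jaw": 255}
    - {"xyz": [13.6,-8.0,0],"turn": 24,"jaw": 255}
    - {"xyz": [17.0,-10.0,0],"turn": 28.4,"jaw": 255}
  force: 20

```text
clock: 0.52
position: [0.3658, -0.4113, 0.2258]
ee_rot: [-3.137, 0.143, 0.002]
force: [0.9, -0.4, -1.0]
width: 0.689
```

```bash
cat >> h.py <<'E'
from scipy.spatial.transform import Rotation as Rn
SY=np.radians(-4.85); EX=np.array([np.cos(SY),np.sin(SY)]); EY=np.array([-np.sin(SY),np.cos(SY)])
RM=np.array([.670,-.134]); SO=RM-.010*EX
def S2W(x,y): return SO+x*EX+y*EY
def W2S(p): p=np.asarray(p)[:2]-SO; return np.array([p@EX,p@EY])
def st(sx=None,sy=None,z=None):
    o=observe();p=o['position'];R=Rn.from_rotvec(o['ee_rot']).as_matrix()
    print('t',round(o['clock'],2),'pos',p.round(4),'sorter mm',(W2S(p)*1000).round(1),'toolx deg',np.degrees(np.arctan2(R[1,0],R[0,0])).round(2),'tz',R[:,2].round(3),'F',o['force'].round(2),'w',round(o['width'],3))
    if sx is not None:
        w=np.append(S2W(sx,sy),z)-p; print('delta tool cm',(R.T@w*100).round(2))
    return o
E
python3 - <<'E'
from h import *
st(.010,.144,.12)
E
```

```text
t 0.52 pos [ 0.3658 -0.4113  0.2258] sorter mm [-269.6 -302. ] toolx deg -5.21 tz [-0.001  0.002 -1.   ] F [ 0.95 -0.39 -1.01] w 0.689
delta tool cm [ 27.7  -44.76  10.62]
```

>>> arm_command:
  deltas:
    - {"xyz": [2,-3.3,0],"turn": 0,"jaw": 255}
    - {"xyz": [4,-6.6,0],"turn": 0,"jaw": 255}
    - {"xyz": [6,-9.9,0],"turn": -0.3,"jaw": 255}
    - {"xyz": [8,-13.2,0],"turn": -0.3,"jaw": 255}
    - {"xyz": [10,-16.5,0],"turn": -0.3,"jaw": 255}

```text
clock: 0.93
position: [0.481, -0.2542, 0.2258]
ee_rot: [-3.137, 0.135, 0.002]
force: [1.2, -0.8, -0.0]
width: 0.322
```

>>> arm_command:
  deltas:
    - {"xyz": [2,-3.3,0],"turn": 0,"jaw": 255}
    - {"xyz": [4,-6.6,0],"turn": 0,"jaw": 255}
    - {"xyz": [6,-9.9,0],"turn": 0,"jaw": 255}
    - {"xyz": [8,-13.2,0],"turn": 0,"jaw": 255}
    - {"xyz": [10,-16.5,0],"turn": 0,"jaw": 255}

```text
clock: 1.35
position: [0.5953, -0.0967, 0.2257]
ee_rot: [-3.137, 0.135, 0.003]
force: [0.7, -0.8, -0.1]
width: 0.011
```

```bash
python3 - <<'E'
from h import *
st(.010,.144,.10)
E
```

```text
t 1.35 pos [ 0.5953 -0.0967  0.2257] sorter mm [-67.6  30.9] toolx deg -4.91 tz [-0.002  0.002 -1.   ] F [ 0.71 -0.77 -0.11] w 0.011
delta tool cm [  7.77 -11.3   12.57]
```

>>> arm_command:
  deltas:
    - {"xyz": [2.2,-3.3,0],"turn": 0,"jaw": 255}
    - {"xyz": [4.4,-6.6,2],"turn": 0,"jaw": 255}
    - {"xyz": [6.5,-9.5,4],"turn": 0,"jaw": 255}
    - {"xyz": [7.8,-11.3,7],"turn": 0,"jaw": 255}
    - {"xyz": [7.8,-11.3,10],"turn": 0,"jaw": 255}

```text
clock: 1.77
position: [0.6852, 0.0168, 0.1242]
ee_rot: [-3.133, 0.124, -0.0]
force: [0.1, 1.1, -0.2]
width: 0.004
```

```bash
python3 - <<'E'
from h import *
st(.010,.144,.083)
snap('wrist','w1');snap('scene','s1');snap('top','t1')
E
```

```text
t 1.77 pos [0.6852 0.0168 0.1242] sorter mm [ 12.4 151.6] toolx deg -4.52 tz [ 0.     0.006 -1.   ] F [ 0.13  1.06 -0.17] w 0.004
delta tool cm [-0.24  0.78  4.12]
```

View pics/s1.png

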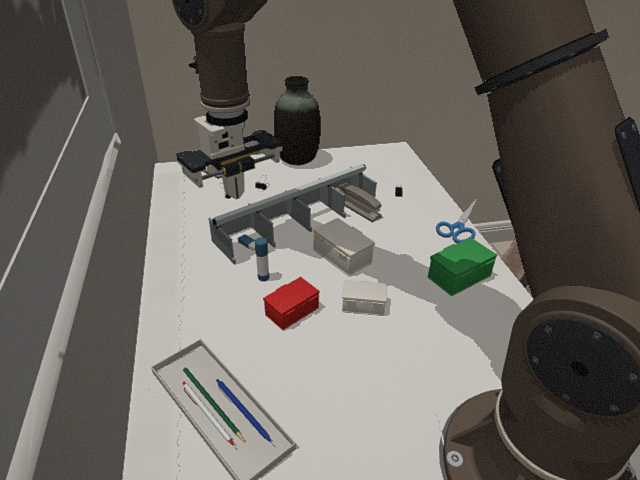

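View pics/w1.png

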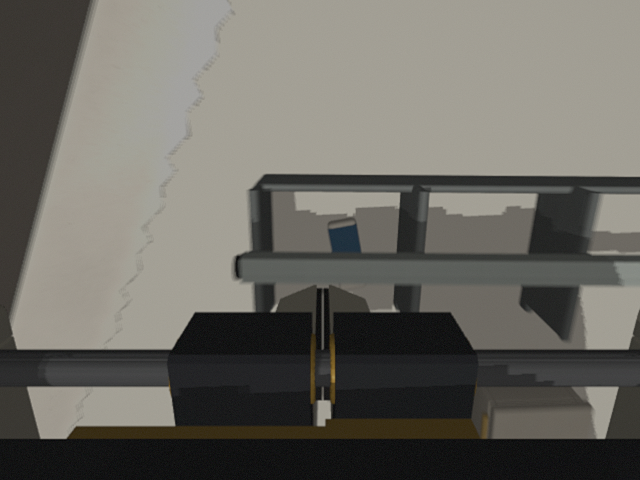

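The wrist view shows the shut fingers at column 323, over the first gap (dividers at 258 and 410), with the rail at row 265. I descend slowly.

>>> arm_command:
  deltas:
    - {"xyz": [-0.2,0.7,1.5],"turn": 0,"jaw": 255}
    - {"xyz": [-0.2,0.7,2.6],"turn": 0,"jaw": 255}
    - {"xyz": [-0.2,0.7,3.2],"turn": 0,"jaw": 255}
    - {"xyz": [-0.2,0.7,3.2],"turn": 0,"jaw": 255}

```text
clock: 2.25
position: [0.6769, 0.0015, 0.0909]
ee_rot: [-3.138, 0.136, 0.015]
force: [0.3, 0.1, 0.5]
width: 0.005
```

```bash
python3 - <<'E'
from h import *
st(.010,.144,.079)
E
```

```text
t 2.25 pos [0.6769 0.0015 0.0909] sorter mm [  5.4 135.6] toolx deg -4.96 tz [-0.009  0.001 -1.   ] F [0.3  0.06 0.51] w 0.005
delta tool cm [ 0.46 -0.84  1.18]
```

>>> arm_command:
  deltas:
    - {"xyz": [0.4,-0.8,0],"turn": 0,"jaw": 255}
    - {"xyz": [0.4,-0.8,0.5],"turn": 0,"jaw": 255}
    - {"xyz": [0.4,-0.8,0.9],"turn": 0,"jaw": 255}
    - {"xyz": [0.4,-0.8,0.9],"turn": 0,"jaw": 255}

```text
clock: 2.58
position: [0.6815, 0.0097, 0.0814]
ee_rot: [-3.138, 0.135, 0.015]
force: [-0.2, 0.8, 1.4]
width: 0.005
```

```bash
python3 - <<'E'
from h import *
st(.010,.144,.079)
E
```

```text
t 2.58 pos [0.6815 0.0097 0.0814] sorter mm [  9.3 144.2] toolx deg -4.92 tz [-0.009  0.001 -1.   ] F [-0.21  0.8   1.38] w 0.005
delta tool cm [0.07 0.02 0.24]
```

>>> arm_command:
  deltas:
    - {"xyz": [0,0,0.15],"turn": 0,"jaw": 255}
    - {"xyz": [0,0,0.3],"turn": 0,"jaw": 255}
    - {"xyz": [0,0,0.3],"turn": 0,"jaw": 255}
    - {"xyz": [0,0,0.3],"turn": 0,"jaw": 255}

```text
clock: 2.92
position: [0.6816, 0.0097, 0.0787]
ee_rot: [-3.138, 0.135, 0.014]
force: [-1.7, 0.8, 4.8]
width: 0.004
```

```bash
python3 - <<'E'
from h import *
st(.010,.048,.079)
E
```

```text
t 2.92 pos [0.6816 0.0097 0.0787] sorter mm [  9.4 144.2] toolx deg -4.93 tz [-0.009  0.001 -1.   ] F [-1.65  0.83  4.8 ] w 0.004
delta tool cm [ 0.07  9.62 -0.03]
```

>>> arm_command:
  deltas:
    - {"xyz": [0,0.8,0],"turn": 0,"jaw": 255}
    - {"xyz": [0,1.7,0],"turn": 0,"jaw": 255}
    - {"xyz": [0,2.6,0],"turn": 0,"jaw": 255}
    - {"xyz": [0,3.5,0],"turn": 0,"jaw": 255}
    - {"xyz": [0,4.4,0],"turn": 0,"jaw": 255}

```text
clock: 3.33
position: [0.6778, -0.0357, 0.0788]
ee_rot: [-3.138, 0.136, 0.014]
force: [0.6, 1.6, 2.4]
width: 0.005
```

```bash
python3 - <<'E'
from h import *
st(.010,.048,.079)
E
```

```text
t 3.33 pos [ 0.6778 -0.0357  0.0788] sorter mm [ 9.5 98.6] toolx deg -4.97 tz [-0.009  0.001 -1.   ] F [0.63 1.58 2.4 ] w 0.005
delta tool cm [ 0.06  5.06 -0.02]
```

>>> arm_command:
  deltas:
    - {"xyz": [0,0.6,0.05],"turn": 0,"jaw": 255}
    - {"xyz": [0,1.5,0.05],"turn": 0,"jaw": 255}
    - {"xyz": [0,2.4,0.05],"turn": 0,"jaw": 255}
    - {"xyz": [0,3.3,0.05],"turn": 0,"jaw": 255}
    - {"xyz": [0,4.2,0.05],"turn": 0,"jaw": 255}

```text
clock: 3.75
position: [0.674, -0.0785, 0.0783]
ee_rot: [-3.138, 0.136, 0.014]
force: [-0.2, 3.1, 3.2]
width: 0.003
```

>>> arm_command:
  deltas:
    - {"xyz": [0,0.9,0],"turn": 0,"jaw": 255}
    - {"xyz": [0,1.8,0],"turn": 0,"jaw": 255}
    - {"xyz": [0,2.7,0],"turn": 0,"jaw": 255}
    - {"xyz": [0,3.6,0],"turn": 0,"jaw": 255}
    - {"xyz": [0,4.4,0],"turn": 0,"jaw": 255}

```text
clock: 4.17
position: [0.6701, -0.1234, 0.0783]
ee_rot: [-3.138, 0.137, 0.014]
force: [1.1, 2.4, 4.2]
width: 0.004
```

```bash
python3 - <<'E'
from h import *
st(.010,-.048,.079)
E
```

```text
t 4.17 pos [ 0.6701 -0.1234  0.0783] sorter mm [ 9.2 10.5] toolx deg -4.99 tz [-0.009  0.001 -1.   ] F [1.1  2.45 4.2 ] w 0.004
delta tool cm [ 0.09  5.85 -0.07]
```

>>> arm_command:
  deltas:
    - {"xyz": [0,0.8,0],"turn": 0,"jaw": 255}
    - {"xyz": [0,1.6,0],"turn": 0,"jaw": 255}
    - {"xyz": [0,2.4,0],"turn": 0,"jaw": 255}
    - {"xyz": [0.1,3.2,0],"turn": 0,"jaw": 255}
    - {"xyz": [0.1,4.0,0],"turn": 0,"jaw": 255}

```text
clock: 4.58
position: [0.6676, -0.1641, 0.0783]
ee_rot: [-3.138, 0.137, 0.014]
force: [0.3, 1.7, 3.4]
width: 0.004
```

>>> arm_command:
  deltas:
    - {"xyz": [0,0.8,0],"turn": 0,"jaw": 255}
    - {"xyz": [0,1.5,0],"turn": 0,"jaw": 255}
    - {"xyz": [0,1.8,0],"turn": 0,"jaw": 255}
    - {"xyz": [0,1.8,0],"turn": 0,"jaw": 255}
    - {"xyz": [0,1.8,0],"turn": 0,"jaw": 255}

```text
clock: 5.0
position: [0.6658, -0.1834, 0.0783]
ee_rot: [3.137, -0.138, -0.014]
force: [-0.1, -1.7, 3.2]
width: 0.006
```

```bash
python3 - <<'E'
from h import *
st(.010,-.048,.13)
E
```

```text
t 5.0 pos [ 0.6658 -0.1834  0.0783] sorter mm [ 10.  -49.6] toolx deg -5.04 tz [-0.009 -0.001 -1.   ] F [-0.07 -1.71  3.2 ] w 0.006
delta tool cm [-0.05 -0.15 -5.17]
```

The rail is counted through to the third gap. Now I lift and go to the left side of the box.

>>> arm_command:
  deltas:
    - {"xyz": [0,0,-2],"turn": 0,"jaw": 255}
    - {"xyz": [0,0,-5],"turn": 0,"jaw": 255}
    - {"xyz": [0,0,-8],"turn": 0,"jaw": 255}
    - {"xyz": [0,0,-8],"turn": 0,"jaw": 255}

```text
clock: 5.33
position: [0.6695, -0.1835, 0.1643]
ee_rot: [3.136, -0.138, -0.002]
force: [0.8, -0.2, 1.1]
width: 0.004
```

```bash
python3 - <<'E'
from h import *
b=np.array([.5035,-.122]);s=W2S(b);print('box in sorter',s)
st(s[0]+.002,s[1]+.034+.019+.018,.16)
E
```

```text
box in sorter [-0.15691841 -0.00212011]
t 5.33 pos [ 0.6695 -0.1835  0.1643] sorter mm [ 13.7 -49.3] toolx deg -5.03 tz [-0.001 -0.002 -1.   ] F [ 0.77 -0.16  1.14] w 0.004
delta tool cm [-16.9  -11.77   0.41]
```

>>> arm_command:
  deltas:
    - {"xyz": [-3.3,-2.3,0],"turn": 0,"jaw": 255}
    - {"xyz": [-6.8,-4.7,0],"turn": 0,"jaw": 255}
    - {"xyz": [-10.2,-7.1,0],"turn": 0,"jaw": 255}
    - {"xyz": [-13.6,-9.5,0],"turn": 0,"jaw": 255}
    - {"xyz": [-16.9,-11.8,0],"turn": 0,"jaw": 255}

```text
clock: 5.75
position: [0.5092, -0.0497, 0.1636]
ee_rot: [3.136, -0.136, -0.003]
force: [0.0, 1.2, 0.1]
width: 0.001
```

>>> arm_command:
  deltas:
    - {"xyz": [0,0,0],"turn": 0,"jaw": 255}
    - {"xyz": [0,0,0],"turn": 0,"jaw": 255}

```text
clock: 5.92
position: [0.5071, -0.0477, 0.1635]
ee_rot: [3.137, -0.13, -0.005]
force: [-1.3, -0.7, 0.5]
width: 0.005
```

```bash
python3 - <<'E'
from h import *
st(-.155,.069,.033)
E
```

```text
t 5.92 pos [ 0.5071 -0.0477  0.1635] sorter mm [-159.6   72.3] toolx deg -4.75 tz [-0.003 -0.002 -1.   ] F [-1.32 -0.74  0.49] w 0.005
delta tool cm [ 0.5   0.29 13.05]
```

>>> arm_command:
  deltas:
    - {"xyz": [0.5,0.2,3.5],"turn": 0,"jaw": 255}
    - {"xyz": [0.5,0.2,7],"turn": 0,"jaw": 255}
    - {"xyz": [0.5,0.2,10],"turn": 0,"jaw": 255}
    - {"xyz": [0.5,0.2,12],"turn": 0,"jaw": 255}
    - {"xyz": [0.5,0.2,13],"turn": 0,"jaw": 255}

```text
clock: 6.33
position: [0.5107, -0.0512, 0.0304]
ee_rot: [3.136, -0.131, -0.011]
force: [-0.5, 0.2, 0.0]
width: 0.006
```

>>> arm_command:
  deltas:
    - {"xyz": [0,0,0],"turn": 0,"jaw": 255}

```text
clock: 6.42
position: [0.5102, -0.0518, 0.0286]
ee_rot: [3.136, -0.132, -0.015]
force: [-0.2, 0.0, 0.3]
width: 0.003
```

```bash
python3 - <<'E'
from h import *
st(-.155,.051,.033)
d=snap('top','t2')
d=snap('scene','s2')
q=pick(d,.42,.62,-.24,-.07,.0535,.0575); print('boxtop',axis(q))
E
```

```text
t 6.42 pos [ 0.5102 -0.0518  0.0286] sorter mm [-156.1   68.4] toolx deg -4.83 tz [-0.01  -0.003 -1.   ] F [-0.19  0.01  0.3 ] w 0.003
delta tool cm [ 0.11  1.74 -0.44]
boxtop (np.float32(-27.656008), np.float64(0.12034488142252553), np.float64(0.07477512697523002), array([ 0.4965096 , -0.12774486]))
```

View pics/t2.png

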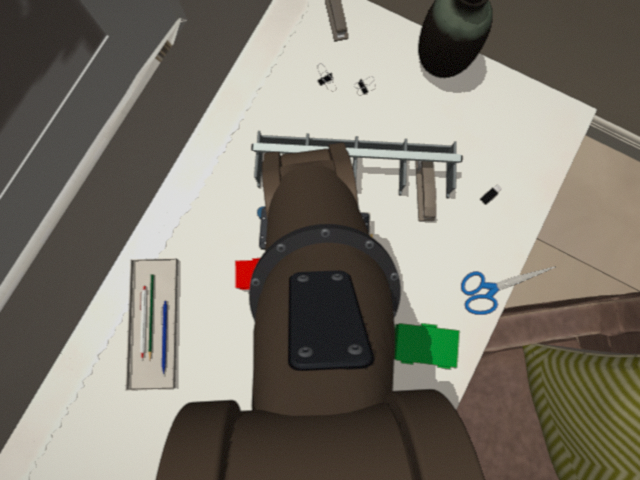

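View pics/s2.png

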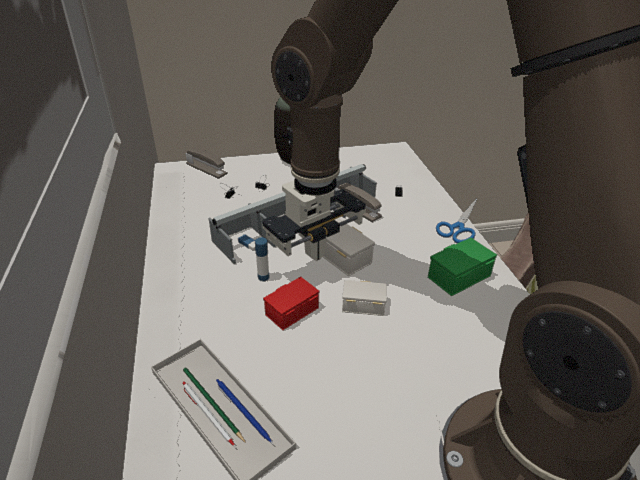

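The scene view shows the fingers standing at the box's left side (316,245) and the glue stick clear at (262,258). I push right slowly.

>>> arm_command:
  deltas:
    - {"xyz": [0,0.6,-0.3],"turn": 0,"jaw": 255}
    - {"xyz": [0,1.2,-0.3],"turn": 0,"jaw": 255}
    - {"xyz": [0,1.6,-0.3],"turn": 0,"jaw": 255}
    - {"xyz": [0,2.0,-0.3],"turn": 0,"jaw": 255}
    - {"xyz": [0,2.5,-0.3],"turn": 0,"jaw": 255}

```text
clock: 6.93
position: [0.5101, -0.0764, 0.0344]
ee_rot: [3.137, -0.132, -0.008]
force: [0.6, 4.1, 3.5]
width: 0.001
```

>>> arm_command:
  deltas:
    - {"xyz": [0,0.5,0],"turn": 0,"jaw": 255}
    - {"xyz": [0,1.0,0],"turn": 0,"jaw": 255}
    - {"xyz": [0,1.5,0],"turn": 0,"jaw": 255}
    - {"xyz": [0,2.0,0],"turn": 0,"jaw": 255}
    - {"xyz": [0,2.4,0],"turn": 0,"jaw": 255}

```text
clock: 7.35
position: [0.508, -0.1008, 0.0345]
ee_rot: [3.137, -0.132, -0.008]
force: [0.3, 3.1, 1.1]
width: 0.002
```

```bash
python3 - <<'E'
from h import *
st(-.155,.005,.033)
d=snap('scene','s3')
d=snap('wrist','w3')
E
```

```text
t 7.35 pos [ 0.508  -0.1008  0.0345] sorter mm [-154.2   19.4] toolx deg -4.82 tz [-0.005 -0.002 -1.   ] F [0.25 3.12 1.1 ] w 0.002
delta tool cm [-0.08  1.44  0.15]
```

View pics/s3.png

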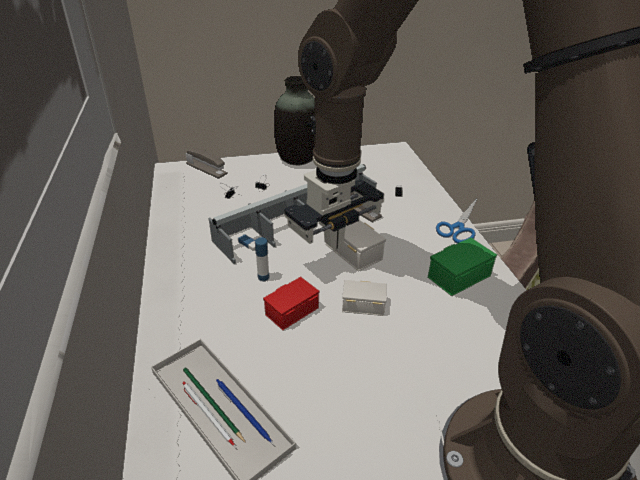

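View pics/w3.png

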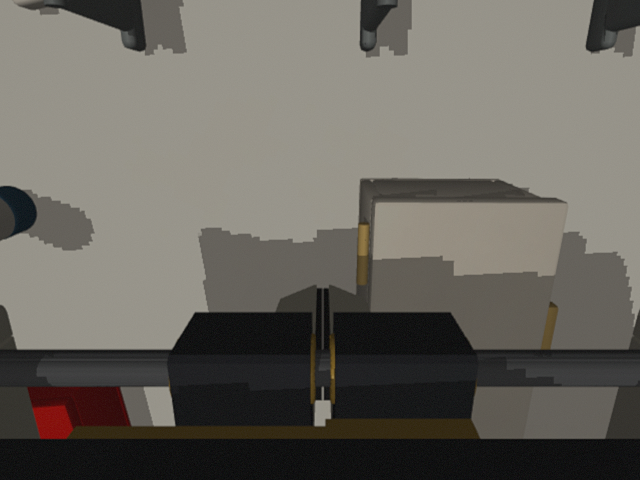

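The wrist view shows the box against the finger, nearly square to the sorter (left edge near column 365, dividers at 135, 368 and 600). I push the rest of the way.

>>> arm_command:
  deltas:
    - {"xyz": [0,0.5,0],"turn": 0,"jaw": 255}
    - {"xyz": [0,1.0,0],"turn": 0,"jaw": 255}
    - {"xyz": [0,1.4,0],"turn": 0,"jaw": 255}
    - {"xyz": [0,1.4,0],"turn": 0,"jaw": 255}

```text
clock: 7.78
position: [0.5063, -0.1168, 0.0343]
ee_rot: [3.135, -0.136, -0.009]
force: [0.1, 0.0, 0.8]
width: 0.006
```

```bash
python3 - <<'E'
from h import *
st(-.155,.005,.033)
d=snap('wrist','w4')
q=pick(d,.42,.62,-.24,-.07,.052,.060); print(len(q));
c=cloud(d);m=((c[...,2]>.052)&(c[...,2]<.06)).astype(np.uint8);m[:140]=0
print('z boxtop px',c[230,450],c[220,550]); cv2.imwrite('pics/m4.png',m*255)
E
```

```text
t 7.78 pos [ 0.5063 -0.1168  0.0343] sorter mm [-154.5    3.3] toolx deg -4.96 tz [-0.006 -0.003 -1.   ] F [0.13 0.02 0.83] w 0.006
delta tool cm [-0.05 -0.17  0.13]
27879
z boxtop px [ 0.54514513 -0.1643408   0.055088  ] [ 0.54548745 -0.19927741  0.05435095]
```

View pics/w4.png

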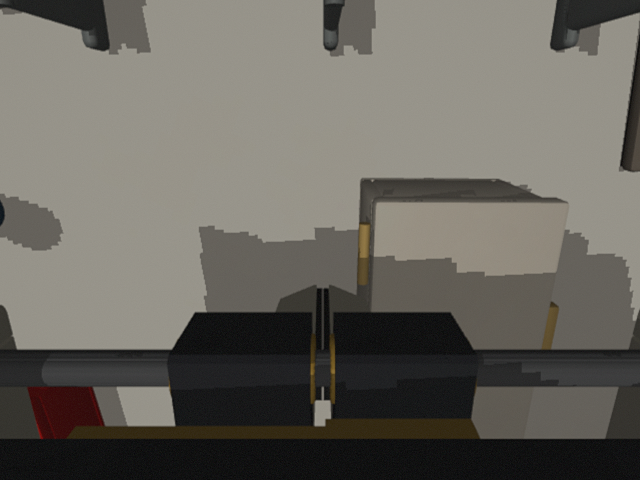

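```bash
python3 - <<'E'
from h import *
d=dict(np.load('w4.npz'))
for u,v,z,n in[(373,200,.055,'box far L'),(565,201,.055,'box far R'),(371,300,.055,'L edge'),(556,300,.055,'R'),(330,48,0,'div bottom 23'),(563,48,0,'div34')]:
    p=world(d,u,v,z);print(n,p.round(4),(W2S(p)*1000).round(1))
E
```

```text
box far L [ 0.5582 -0.1381  0.055 ] [-101.1  -13.5]
box far R [ 0.5521 -0.2035  0.055 ] [-101.6  -79.2]
L edge [ 0.5205 -0.1355  0.055 ] [-138.8  -14.2]
R [ 0.5144 -0.2038  0.055 ] [-139.1  -82.7]
div bottom 23 [ 0.6129 -0.1291  0.    ] [-47.3   0.1]
div34 [ 0.6043 -0.2285  0.    ] [-47.5 -99.8]
```

By the wrist view the box centre is at sorter y of about -48, square within about 1°, with its far end at x -101. I back off, lift, and go behind the near end with the jaws part open for a wide two-finger push.

>>> arm_command:
  deltas:
    - {"xyz": [0,-1.2,0],"turn": 0,"jaw": 255}
    - {"xyz": [0,-1.5,-2],"turn": 0,"jaw": 255}
    - {"xyz": [0,-1.5,-5.5],"turn": 0,"jaw": 255}
    - {"xyz": [0,-1.5,-9],"turn": 0,"jaw": 255}
    - {"xyz": [0,-1.5,-9.5],"turn": 0,"jaw": 255}

```text
clock: 8.25
position: [0.5111, -0.1002, 0.1343]
ee_rot: [3.135, -0.134, 0.003]
force: [1.5, -0.1, 1.1]
width: 0.006
```

>>> arm_command:
  deltas:
    - {"xyz": [-3,0,0],"turn": 0,"jaw": 170}
    - {"xyz": [-6,2,0],"turn": 0,"jaw": 170}
    - {"xyz": [-8.8,4.5,0],"turn": 0,"jaw": 170}
    - {"xyz": [-9,6.6,0],"turn": 0,"jaw": 170}
    - {"xyz": [-9,6.6,0],"turn": 0,"jaw": 170}

```text
clock: 8.67
position: [0.4135, -0.1614, 0.1345]
ee_rot: [3.133, -0.141, 0.002]
force: [0.6, -0.5, -0.0]
width: 0.306
```

```bash
python3 - <<'E'
from h import *
st(-.243,-.048,.033)
d=snap('wrist','w5')
E
```

```text
t 8.67 pos [ 0.4135 -0.1614  0.1345] sorter mm [-243.2  -49. ] toolx deg -5.16 tz [ 0.001 -0.006 -1.   ] F [ 0.58 -0.5  -0.03] w 0.306
delta tool cm [ 1.000e-02 -1.600e-01  1.015e+01]
```

View pics/w5.png

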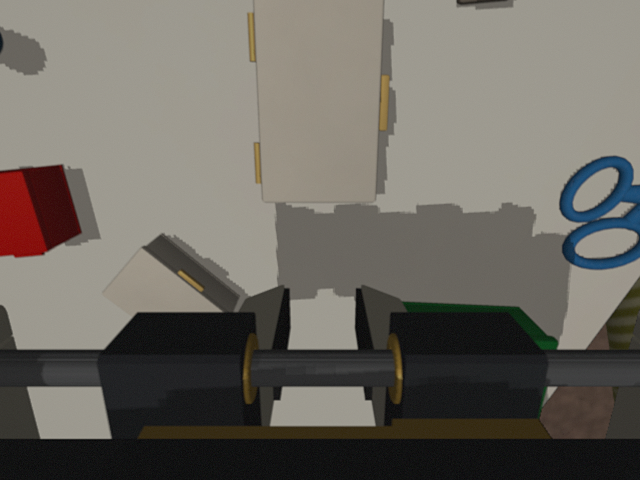

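```bash
python3 - <<'E'
from h import *
d=dict(np.load('w5.npz'))
for u,v,z,n in[(242,297,.038,'small corner'),(236,310,None,'small d'),(403,304,.055,'green corner'),(420,308,None,'green depth'),(262,202,.055,'box near L'),(377,202,.055,'box near R'),(254,0,.055,'L'),(384,0,.055,'R')]:
    p=world(d,u,v,z);print(n,p.round(4),(W2S(p)*1000).round(1))
t=dict(np.load('top0.npz'));
q=pick(t,.3,.45,-.35,-.18,.02,.07);q=np.array([W2S(p) for p in q])*1000;print('green sorter', np.percentile(q,[1,99],axis=0))
q=pick(t,.3,.45,-.12,-.0,.02,.07);q=np.array([W2S(p) for p in q])*1000;print('small sorter', np.percentile(q,[0.5,99.5],axis=0))
E
```

```text
small corner [ 0.3781 -0.1033  0.038 ] [-283.4    5.9]
small d [ 0.3487 -0.0868 -0.0015] [-314.1   19.8]
green corner [ 0.3715 -0.2097  0.055 ] [-281.  -100.7]
green depth [ 0.343  -0.2306  0.0099] [-307.7 -123.9]
box near L [ 0.4463 -0.1286  0.055 ] [-213.4  -13.6]
box near R [ 0.44   -0.1964  0.055 ] [-213.9  -81.6]
L [ 0.5517 -0.1388  0.055 ] [-107.4  -14.8]
R [ 0.5458 -0.2053  0.055 ] [-107.7  -81.5]
green sorter [[-350.27015751 -204.86290941]
 [-303.33612499  -94.01194406]]
small sorter [[-3.29982919e+02  2.59310828e-01]
 [-2.11452412e+02  9.69315347e+01]]
```

All clear: the nearest things are at x < -280 or y > 0 mm, and the box near end is at x -213.6, centre y -47.7. I descend.

>>> arm_command:
  deltas:
    - {"xyz": [0,0,3],"turn": 0,"jaw": 170}
    - {"xyz": [0,-0.1,6],"turn": 0,"jaw": 170}
    - {"xyz": [0,-0.1,8.5],"turn": 0.2,"jaw": 170}
    - {"xyz": [0,-0.1,10.2],"turn": 0.2,"jaw": 170}
    - {"xyz": [0,-0.1,10.2],"turn": 0.2,"jaw": 170}

```text
clock: 9.13
position: [0.4142, -0.157, 0.0297]
ee_rot: [3.136, -0.142, -0.004]
force: [-0.4, 0.7, 0.0]
width: 0.34
```

```bash
python3 - <<'E'
from h import *
st(-.224,-.048,.030)
E
```

```text
t 9.13 pos [ 0.4142 -0.157   0.0297] sorter mm [-242.9  -44.6] toolx deg -5.2 tz [-0.003 -0.003 -1.   ] F [-0.36  0.68  0.03] w 0.34
delta tool cm [ 1.89  0.33 -0.03]
```

>>> arm_command:
  deltas:
    - {"xyz": [0,0.35,0],"turn": -0.35,"jaw": 170}
    - {"xyz": [0.8,0.35,0],"turn": -0.35,"jaw": 170}
    - {"xyz": [1.6,0.35,0],"turn": -0.35,"jaw": 170}
    - {"xyz": [2.2,0.35,0],"turn": -0.35,"jaw": 170}
    - {"xyz": [2.8,0.35,0],"turn": -0.35,"jaw": 170}

```text
clock: 9.55
position: [0.4428, -0.1632, 0.0305]
ee_rot: [3.136, -0.133, -0.003]
force: [-2.7, 1.3, 3.1]
width: 0.338
```

>>> arm_command:
  deltas:
    - {"xyz": [0.6,0,0],"turn": 0,"jaw": 170}
    - {"xyz": [1.2,0,0],"turn": 0,"jaw": 170}
    - {"xyz": [1.8,0,0],"turn": 0,"jaw": 170}
    - {"xyz": [2.4,0,0],"turn": 0,"jaw": 170}
    - {"xyz": [3.0,0,0],"turn": 0,"jaw": 170}

```text
clock: 9.97
position: [0.4729, -0.1657, 0.0304]
ee_rot: [3.136, -0.133, -0.004]
force: [-5.2, 0.4, 3.4]
width: 0.333
```

```bash
python3 - <<'E'
from h import *
st(-.078,-.048,.030)
d=snap('wrist','w6')
E
```

```text
t 9.97 pos [ 0.4729 -0.1657  0.0304] sorter mm [-183.7  -48.3] toolx deg -4.85 tz [-0.003 -0.003 -1.   ] F [-5.17  0.38  3.35] w 0.333
delta tool cm [10.57 -0.03  0.02]
```

View pics/w6.png

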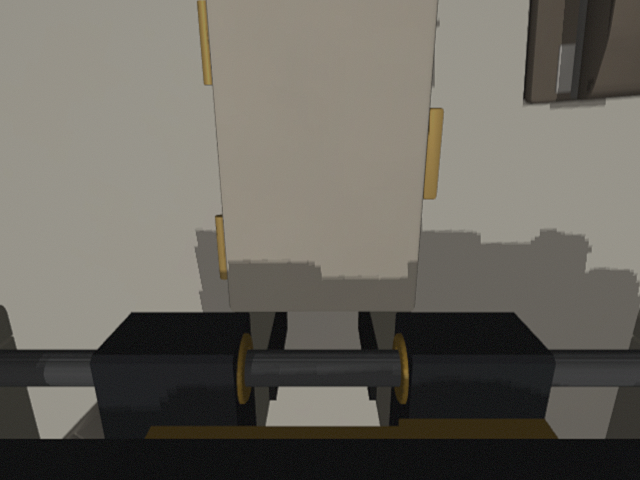

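The wrist view shows the box square on both fingers, its near edge spanning columns 229-414 at row 310. I continue.

>>> arm_command:
  deltas:
    - {"xyz": [0.6,0,0],"turn": 0,"jaw": 170}
    - {"xyz": [1.2,0,0],"turn": 0,"jaw": 170}
    - {"xyz": [1.8,0,0],"turn": 0,"jaw": 170}
    - {"xyz": [2.2,0,0],"turn": 0,"jaw": 170}
    - {"xyz": [2.2,0,0],"turn": 0,"jaw": 170}

```text
clock: 10.43
position: [0.498, -0.1677, 0.0306]
ee_rot: [3.136, -0.132, 0.001]
force: [-0.3, 0.2, -0.1]
width: 0.332
```

```bash
python3 - <<'E'
from h import *
st(-.078,-.048,.030)
d=snap('scene','s7');cv2.imwrite('pics/s7c.png',cv2.resize(d['frame'][120:320,180:460],None,fx=2.8,fy=2.8)[:,:,::-1])
d=snap('top','t7');cv2.imwrite('pics/t7c.png',cv2.resize(d['frame'][110:300,220:500],None,fx=2.8,fy=2.8)[:,:,::-1])
E
```

```text
t 10.43 pos [ 0.498  -0.1677  0.0306] sorter mm [-158.6  -48.1] toolx deg -4.83 tz [ 0.001 -0.003 -1.   ] F [-0.33  0.24 -0.12] w 0.332
delta tool cm [ 8.06 -0.01  0.07]
```

View pics/s7c.png

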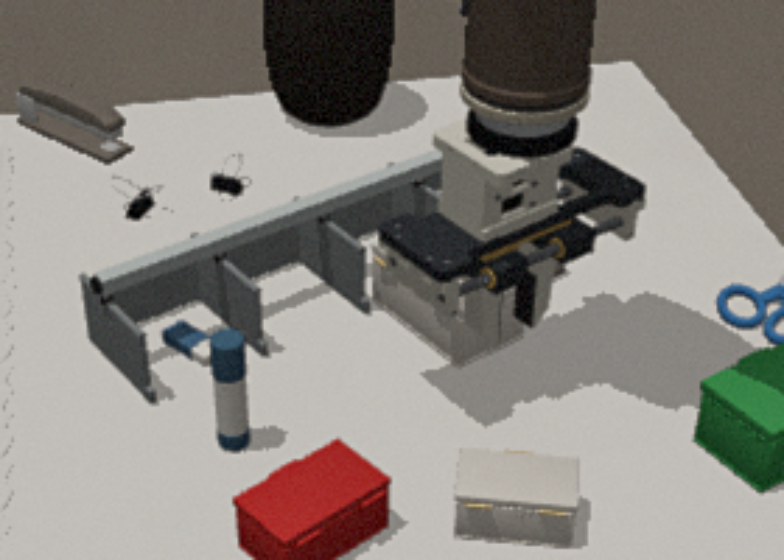

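View pics/t7c.png

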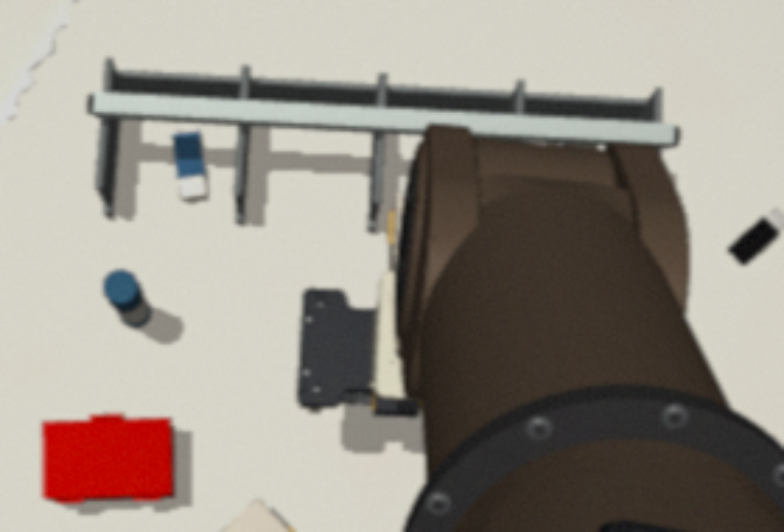

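The box is entering the gap, its left hinge just right of the divider (crop 391 against 380). The bystanders have not moved. I continue straight.

>>> arm_command:
  deltas:
    - {"xyz": [0.5,0,0],"turn": 0,"jaw": 170}
    - {"xyz": [1.1,0,0],"turn": 0,"jaw": 170}
    - {"xyz": [1.7,0,0],"turn": 0,"jaw": 170}
    - {"xyz": [2.3,0,0],"turn": 0,"jaw": 170}
    - {"xyz": [2.9,0,0],"turn": 0,"jaw": 170}

```text
clock: 10.95
position: [0.5266, -0.1702, 0.0305]
ee_rot: [3.136, -0.132, 0.0]
force: [-1.0, -0.1, -0.5]
width: 0.335
```

>>> arm_command:
  deltas:
    - {"xyz": [0.6,0,0],"turn": 0,"jaw": 170}
    - {"xyz": [1.2,0,0],"turn": 0,"jaw": 170}
    - {"xyz": [1.8,0,0],"turn": 0,"jaw": 170}
    - {"xyz": [2.4,0,0],"turn": 0,"jaw": 170}
    - {"xyz": [2.9,0,0],"turn": 0,"jaw": 170}

```text
clock: 11.37
position: [0.5562, -0.1726, 0.0305]
ee_rot: [3.136, -0.132, 0.0]
force: [-2.3, 0.7, -0.2]
width: 0.332
```

```bash
python3 - <<'E'
from h import *
st(-.078,-.048,.030)
d=snap('wrist','w8')
E
```

```text
t 11.37 pos [ 0.5562 -0.1726  0.0305] sorter mm [-100.1  -48.1] toolx deg -4.82 tz [ 0.    -0.003 -1.   ] F [-2.26  0.71 -0.22] w 0.332
delta tool cm [ 2.21 -0.01  0.05]
```

View pics/w8.png

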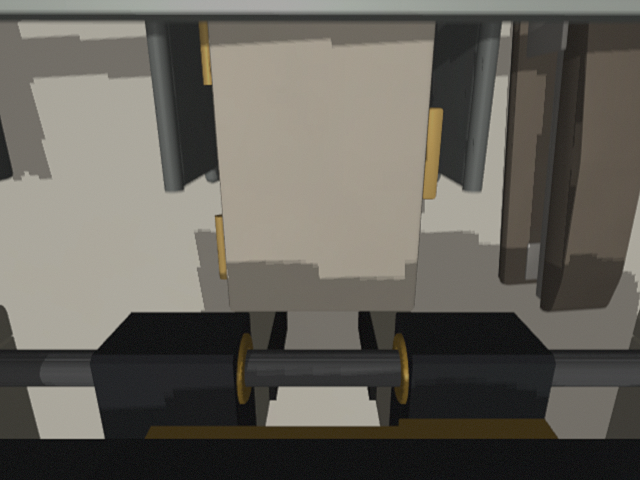

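The box is centred between the dividers (inner edges near 182 and 466, box 229-414 at the near end) and straight. I take the last 2 cm slowly.

>>> arm_command:
  deltas:
    - {"xyz": [0.4,0,0],"turn": 0,"jaw": 170}
    - {"xyz": [0.8,0,0],"turn": 0,"jaw": 170}
    - {"xyz": [1.2,0,0],"turn": 0,"jaw": 170}
    - {"xyz": [1.5,0,0],"turn": 0,"jaw": 170}
    - {"xyz": [1.7,0,0],"turn": 0,"jaw": 170}

```text
clock: 11.83
position: [0.5747, -0.1741, 0.0306]
ee_rot: [3.136, -0.132, 0.003]
force: [-1.1, 0.5, -1.0]
width: 0.333
```

>>> arm_command:
  deltas:
    - {"xyz": [0.1,0,0],"turn": 0,"jaw": 170}
    - {"xyz": [0.2,0,0],"turn": 0,"jaw": 170}
    - {"xyz": [0.3,0,0],"turn": 0,"jaw": 170}

```text
clock: 12.08
position: [0.5775, -0.1743, 0.0306]
ee_rot: [3.136, -0.132, 0.002]
force: [-1.4, -0.1, -0.8]
width: 0.335
```

```bash
python3 - <<'E'
from h import *
st(-.078,-.048,.030)
E
```

```text
t 12.08 pos [ 0.5775 -0.1743  0.0306] sorter mm [-78.7 -48. ] toolx deg -4.81 tz [ 0.001 -0.003 -1.   ] F [-1.44 -0.1  -0.82] w 0.335
delta tool cm [ 0.07 -0.    0.06]
```

Not at the stop yet. I make 1 mm steps and watch the force.

>>> arm_command:
  deltas:
    - {"xyz": [0.1,0,0],"turn": 0,"jaw": 170}
    - {"xyz": [0.2,0,0],"turn": 0,"jaw": 170}

```text
clock: 12.25
position: [0.5791, -0.1745, 0.0306]
ee_rot: [3.136, -0.132, 0.001]
force: [-6.9, 1.2, 5.1]
width: 0.331
```

>>> arm_command:
  deltas:
    - {"xyz": [0.1,0,0],"turn": 0,"jaw": 170}
    - {"xyz": [0.1,0,0],"turn": 0,"jaw": 170}

```text
clock: 12.42
position: [0.5791, -0.1745, 0.0305]
ee_rot: [3.136, -0.132, -0.003]
force: [-5.3, 0.7, 3.9]
width: 0.335
```

>>> arm_command:
  deltas:
    - {"xyz": [0.1,0,0],"turn": 0,"jaw": 170}
    - {"xyz": [0.15,0,0],"turn": 0,"jaw": 170}

```text
clock: 12.58
position: [0.5791, -0.1744, 0.0306]
ee_rot: [3.136, -0.132, -0.007]
force: [-8.5, 1.3, 8.5]
width: 0.337
```

>>> arm_command:
  deltas:
    - {"xyz": [0.1,0,0],"turn": 0,"jaw": 170}
    - {"xyz": [0.15,0,0],"turn": 0,"jaw": 170}

```text
clock: 12.75
position: [0.579, -0.1744, 0.0305]
ee_rot: [3.136, -0.133, -0.012]
force: [-8.6, 1.7, 7.7]
width: 0.335
```

```bash
python3 - <<'E'
from h import *
st(-.078,-.048,.030)
d=snap('wrist','w9')
E
```

```text
t 12.75 pos [ 0.579  -0.1744  0.0305] sorter mm [-77.3 -48. ] toolx deg -4.84 tz [-0.008 -0.002 -1.   ] F [-8.59  1.74  7.74] w 0.335
delta tool cm [-0.07  0.    0.05]
```

View pics/w9.png

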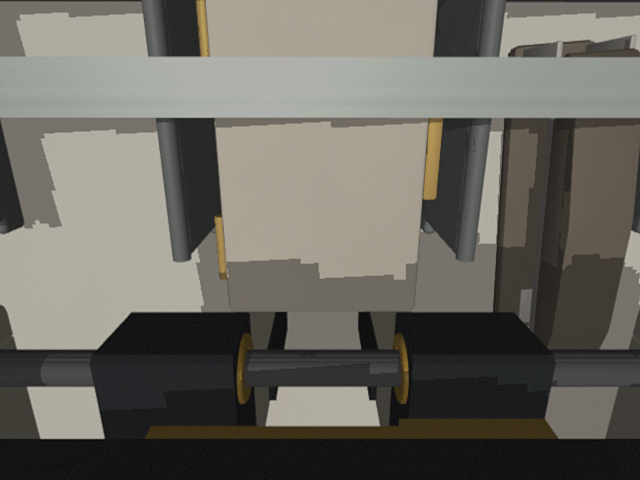

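It is home: the TCP stalls at x -77.3 (expected -78) with the force rising to 8.6 N. The picture shows the box straight and centred. I retreat.

>>> arm_command:
  deltas:
    - {"xyz": [-1,0,0],"turn": 0,"jaw": 170}
    - {"xyz": [-3,0,0],"turn": 0,"jaw": 170}
    - {"xyz": [-6,0,0],"turn": 0,"jaw": 170}
    - {"xyz": [-8,0,-2],"turn": 0,"jaw": 170}
    - {"xyz": [-9,0,-5],"turn": 0,"jaw": 170}

```text
clock: 13.22
position: [0.4852, -0.1662, 0.0794]
ee_rot: [3.137, -0.133, -0.022]
force: [0.9, -0.0, 0.4]
width: 0.331
```

>>> arm_command:
  deltas:
    - {"xyz": [0,3,-4],"turn": 0,"jaw": 170}
    - {"xyz": [0,6,-6],"turn": 0,"jaw": 170}
    - {"xyz": [0,9.5,-8],"turn": 0,"jaw": 170}
    - {"xyz": [0,13,-9],"turn": 0,"jaw": 170}
    - {"xyz": [0,16,-9],"turn": 0,"jaw": 170}

```text
clock: 13.63
position: [0.4743, -0.3293, 0.1735]
ee_rot: [3.133, -0.135, -0.012]
force: [0.6, -0.6, 0.5]
width: 0.333
```

>>> arm_command:
  deltas:
    - {"xyz": [-2,3,0],"turn": 0,"jaw": 170}
    - {"xyz": [-4,6,0],"turn": 0,"jaw": 170}
    - {"xyz": [-4,9,0],"turn": 0,"jaw": 170}
    - {"xyz": [-4,10,0],"turn": 0,"jaw": 170}
    - {"xyz": [-4,10,0],"turn": 0,"jaw": 170}

```text
clock: 14.05
position: [0.4248, -0.4292, 0.1746]
ee_rot: [3.131, -0.142, -0.011]
force: [-0.3, -0.5, -0.5]
width: 0.333
```

```bash
python3 - <<'E'
from h import *
st()
d=snap('top','t9');cv2.imwrite('pics/t9c.png',cv2.resize(d['frame'][110:300,220:500],None,fx=2.8,fy=2.8)[:,:,::-1])
for n in('top','scene'):
    d=snap(n,n+'9')
    q=pick(d,.5,.75,-.24,-.12,.0525,.0575);s=np.array([W2S(p) for p in q])*1000; print(n,len(q),'sorter extents',np.percentile(s,[1,99],axis=0).round(1))
    q=pick(d,.53,.66,-.215,-.14,.0525,.0575); print(cv2.minAreaRect(q[:,:2].astype(np.float32)*1000))
    q=pick(d,.5,.6,0,.08,.085,.1);print('glue',q.mean(0))
    q=pick(d,.52,.7,-.32,-.24,.043,.052);print('stapler',q.mean(0))
for n in('top0','scene0'):
    d=dict(np.load(n+'.npz'));q=pick(d,.5,.6,0,.08,.085,.1);print('glue0',q.mean(0));q=pick(d,.52,.7,-.32,-.24,.043,.052);print('stapler0',q.mean(0))
E
```

```text
t 14.05 pos [ 0.4248 -0.4292  0.1746] sorter mm [-209.3 -314.9] toolx deg -5.2 tz [-0.007 -0.007 -1.   ] F [-0.32 -0.51 -0.49] w 0.333
top 1430 sorter extents [[-64.9 -86.6]
 [ 46.  -14.3]]
((626.0794067382812, -178.8720703125), (68.8043212890625, 71.65641784667969), 85.34680938720703)
glue [0.55599267 0.04221003 0.09216065]
stapler [ 0.60870962 -0.27714115  0.0474545 ]
scene 671 sorter extents [[-68.2 -94.2]
 [ 21.4   4.4]]
((623.8841552734375, -177.1320037841797), (71.71416473388672, 74.09318542480469), 86.14116668701172)
glue [0.55163633 0.04580498 0.09176046]
stapler [ 0.60591036 -0.27781559  0.04739634]
glue0 [0.55590946 0.04223148 0.09176765]
stapler0 [ 0.60839041 -0.27739281  0.04737018]
glue0 [0.55182712 0.0457878  0.0916093 ]
stapler0 [ 0.60630931 -0.27760504  0.04735874]
```

View pics/t9c.png

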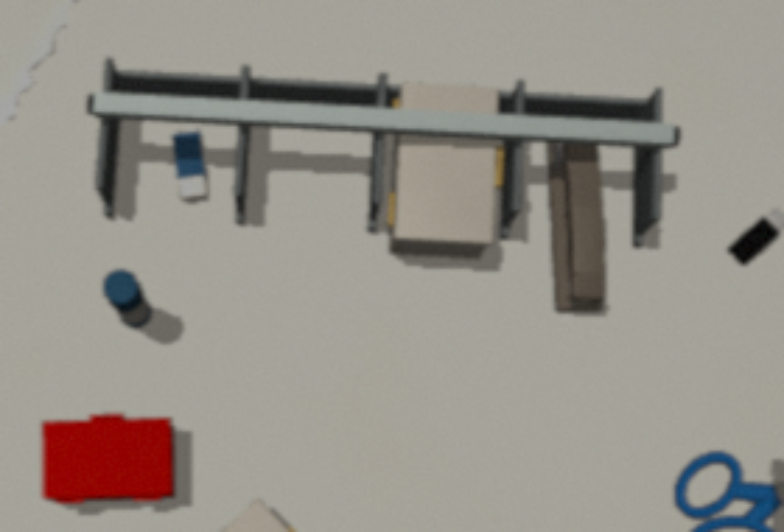

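View pics/scene9.png

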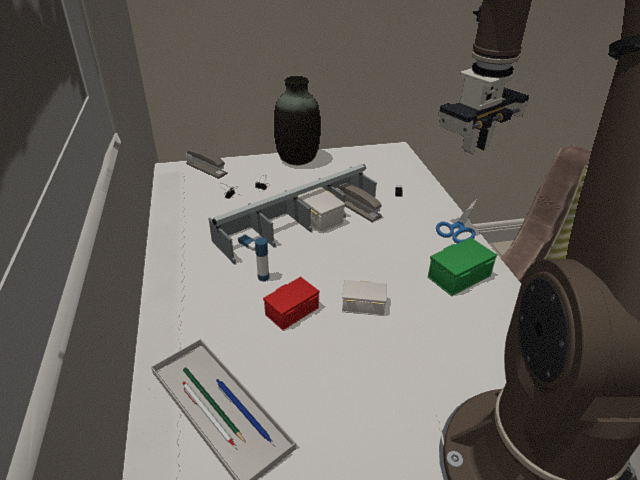

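The box is home (top extents x -65 to +46, y -87 to -14 mm) and aligned within 1.5°. The bystanders have not moved and the arm is clear.

```bash
python3 -c "
from h import *
print(sign_off())"
```

```text
the job is handed in; nothing more can be done
None
```

The lidded box is fully home in the third gap and the job is handed in; the arm was clear of everything, with about 14 s of the 67 s used.

**Rail:** I touched down with the shut fingers over the first gap and ran along the rail to the third. The force readings along it were about 2–5 N, noisy by about 1 N.

**Box:** I pushed the large cream box right onto the gap line with the shut fingers. Then I pushed it straight in by its near end with two part-open fingers. They stalled at the back stop at the expected depth, with a horizontal push of about 8.6 N.

**Last checks:**
- **Top view:** the box centre is at about x -10 mm, y -50 mm in the sorter frame. It is aligned within about 1.5° and its far end is at the stop.
- **Bystanders:** the glue stick and stapler are within 1 mm of their starting positions. I checked the eraser only by eye, and it looks unmoved.
- **Disagreements:** the top and scene cameras differ by 2–4 mm, within what the clearances allow. In the scene view my height filter also caught other parts of the sorter, so I did not use its size reading of the box.

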